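Make up two bar kits in their trays

ROBOT

A 7-joint arm with a two-finger parallel gripper is mounted at the origin on a cart in front of the work surface, level with it; the furniture and walls round the work are solid. World frame = base frame: x ahead of the robot, y to its left, z up, the work surface at z = 0. Lengths are in m, angles in rad, forces in N, time in s.
With the tool pointing down it reaches from about 0.425 to 0.825 m from the base axis. Payload 3.6 kg.
Tool frame: the origin (TCP) lies midway between the tips of the shut fingers; the grasp point (between the pads) lies 19 mm behind it (r.pinch_z is the z of the grasp point in the tool frame, in m); z points along the fingers, y is the line along which they close (so a half turn about z gives the same grasp; the last joint's range is limited). The gripper opens to 85 mm and grips with 20 to 120 N. Pads are 22 mm wide; open, the fingers measure 114 mm over their backs; the gripper's body (76 mm by 85 mm) begins 54 mm behind the grasp point. The pads swing forward as they close: fully open they stand 13 mm farther back than shut.
Start: joints at [-1.329, 0.615, -0.013, 1.423, 0.008, 1.103, -0.04], TCP at [0.173, 0.627, 0.231] pointing down, gripper open.
Joint ranges: [-3.12, 3.12], [-0.3, 2.06], [-1.34, 1.32], [0.26, 2.42], [-1.36, 4.5], [0.01, 1.98], [-2.84, 2.84]. Speed limits (rad/s): [2.79, 2.79, 3.14, 3.14, 3.14, 3.14, 3.14].

INTERFACE

Orientations are given as a unit quaternion [x, y, z, w].
In Python, from bench import r gives the robot as it stands.
- The arm moves only by the shell command python3 nudge.py FILE [OPENING] [FORCE], which reads ROWS from the file FILE. ROWS is a JSON object whose key "plan" holds a list of rows, 1 to 5 of them, each of 6 numbers: dx, dy, dz in mm, then a rotation vector rx, ry, rz in units of 0.1 rad; each row is the pose to reach, as a shift and turn from the pose commanded when the command began, along the tool's axes at that moment; what a row does not reach only later rows make up. A row lasts 1/10 s, in which the tool goes at most 0.05 m and 0.15 rad, less where a joint would pass 70% of its speed; a pose out of reach is approached as far as the arm can. OPENING is the opening from 0.0 (shut) to 1.0 (fully open), set as the command begins (- or left out keeps the last). The fingers move at their own pace and stop on an object; FORCE is the grip in N (left out, the last holds). Time passes only in rows, so rows that do not move let the fingers close. It prints the time, the measured TCP pose, the force, the opening and the grip force at its end. Input that does not fit is refused with a message, and nothing moves.
- r.state(): the state, without advancing time (a new reading comes with each control period).
- r.camera(name): name is "scene" or "top" or "wrist"; returns the picture (384x512x3 uint8, red, green, blue); there is no depth.
- r.get_calibration(name): a dict with "fx", "fy", "cx", "cy" (pixels), "rvec" (rotation vector, rad) and "tvec" (3), from world to camera coordinates, as OpenCV has them. Camera axes: x right, y down, z forward; pixel columns grow to the right and rows downward; lengths in m; the calibration is good to about 2 mm. A picture is of the moment at which its call begins: read the wrist's pose just before it. get_calibration takes no time and is no camera call; for the wrist camera it gives the pose at the moment of the call.
- r.close_job(): hands the job in; it is judged then, once.
The state is a dict: "t": time; "qpos": joint angles; "joint_vel": joint speeds; "joint_torque": joint torques, N m; "position": TCP position; "ee_rot": TCP orientation; "contact_force": force on the tool from outside, world axes, zero at the start; "wrist_torque": the same for the moment, N m; "opening": opening from 0.0 (shut) to 1.0 (fully open); "finger_force": force on a finger pad.
Only numpy, scipy, OpenCV 4.12 (cv2) and the standard library are available. Lean on these libraries where they do the work, as an engineer would, in place of code of your own. Each camera call takes 0.05 s, during which the arm holds its last target. There are 200 camera calls.

TASK

Make up the two bar kits from the stock standing between the wooden trays. In the long tray: the larger jigger in the round pocket next to the brass handle, the shorter bitters bottle in the middle pocket and the matchbox lying flat in the rectangular pocket; in the short tray: the smaller jigger in the pocket next to the handle and the taller bitters bottle in the other one. Everything stands upright, settled on the floor of its pocket; tip nothing over on the way and leave the steel shaker just behind the stock standing where it is.

Things in the scene. Friction and masses are not known exactly. Their poses are not given: they have to be found in the camera images.
- big_jigger: the larger of the two steel double-cone measuring cups (jiggers), standing upright, 88 high, 43 wide at top, 40 at foot, narrow waist (about 20 wide) at z = 50, straight cones; best gripped by the upper cup near the rim. Origin: centre of the underside, z up. (mm)
- small_jigger: the smaller steel jigger, standing upright, 68 high, 37 wide at top, 34 at foot, narrow waist (about 15 wide) at z = 39; best gripped by the upper cup near the rim. Origin: centre of the underside, z up. (mm)
- tall_bottle: the taller small bitters bottle of the two among the stock (brown glass), round, 39 in diameter, body straight between z = 10 and 65, 100 high with its 21 wide black cap. Origin: centre of the underside, z up. (mm)
- short_bottle: the shorter small bitters bottle of the two among the stock (green glass), round, 39 in diameter, body straight between z = 10 and 55, 88 high with its 21 wide black cap. Origin: centre of the underside, z up. (mm)
- match_box: matchbox lying flat, 50 (its x) by 63 (its y) by 18 high. Origin: centre of the underside, z up. (mm)
- long_tray: the longer wooden tray, x -135 to 135, fixed, 84 wide, top z=14, pockets 6 deep (floor z=8). Origin: underside, on the centre line; x points along the tray away from its brass bow handle (58 wide, 35 high), which stands across it at x=-121. Pockets on the centre line: round, 56 across, at x=-75 (by the handle) and x=0; rectangular, 80 along x by 66 along y, at x=85. (mm)
- short_tray: the shorter wooden tray, x -95 to 80, fixed, 84 wide, top z=14, pockets 6 deep (floor z=8). Origin: underside, on the centre line; x points along the tray away from its brass bow handle (58 wide, 35 high), which stands across it at x=-81. Two round pockets, 56 across, on the centre line at x=-35 (by the handle) and x=45. (mm)
- shaker: steel cocktail shaker, 64 in diameter, 182 high, loose, standing just behind the stock: a bystander to be left where it is. Origin: centre of the underside, z up. (mm)

How it is judged:
By the outcome, as a careful person would: the job done as asked, in the order asked, and still so for the second after the job is handed in, with the robot touching nothing.
It also fails if it takes over 128 s, if anything falls off the work surface, if the arm or the gripper's body presses on something with over 40 N, if the wrist force passes 120 N, or if a joint passes its speed limit or range.

## Working session

There is one attempt and no reset: what is moved stays moved. The work goes in short steps, Python scripts to look and compute and a shell command to move; the robot and the scene stay as the last step left them, time stands still between calls to the robot, and variables do not carry over. Pictures are saved under pics/ and viewed, at most 14 in all, crops included, and the job is handed in when it is done.

```bash
ls; mkdir -p pics; python3 - <<'E'
from bench import r
import cv2,numpy as np
s=r.state();print({k:np.round(v,3) for k,v in s.items()}, r.pinch_z)
for n in("scene","top"):
    cv2.imwrite(f"pics/{n}0.png",r.camera(n)[:,:,::-1]);c=r.get_calibration(n);print(c)
print(r.get_calibration("wrist"))
E
```

```text
bench.py
nudge.py
pics
{'t': np.float64(0.0), 'qpos': array([-1.328,  0.616, -0.013,  1.425,  0.008,  1.103, -0.04 ]), 'joint_vel': array([ 0.   ,  0.001,  0.001,  0.001,  0.001,  0.001, -0.   ]), 'joint_torque': array([ 0.0000e+00, -4.6922e+01,  2.5900e-01, -1.7103e+01,  1.0000e-02,
        9.0000e-03, -0.0000e+00]), 'position': array([0.172, 0.626, 0.23 ]), 'ee_rot': array([ 0.134,  0.991, -0.001, -0.   ]), 'contact_force': array([-0.642,  0.332, -0.023]), 'wrist_torque': array([-0.004,  0.003,  0.057]), 'finger_force': np.float64(0.0), 'opening': np.float64(0.999)} -0.0187
{'fx': 389.0064771069194, 'fy': 389.0064771069194, 'cx': 262.2854588586564, 'cy': 187.60906599594546, 'rvec': array([ 2.33903358, -0.53295894,  0.23059952]), 'tvec': array([-0.49213735,  0.20508021,  0.83146303])}
{'fx': 466.25522522688857, 'fy': 466.25522522688857, 'cx': 250.87870221444066, 'cy': 198.93672002026574, 'rvec': array([ 2.12673093, -2.12257561,  0.2154405 ]), 'tvec': array([-0.0130612 ,  0.53741045,  1.21350785])}
{'fx': 338.8555136403344, 'fy': 338.8555136403344, 'cx': 252.26805659918594, 'cy': 182.48621039763523, 'rvec': array([-2.29241462, -1.74716663, -0.26880397]), 'tvec': array([-0.65020159, -0.04030204,  0.38126942])}
```
View pics/scene0.png

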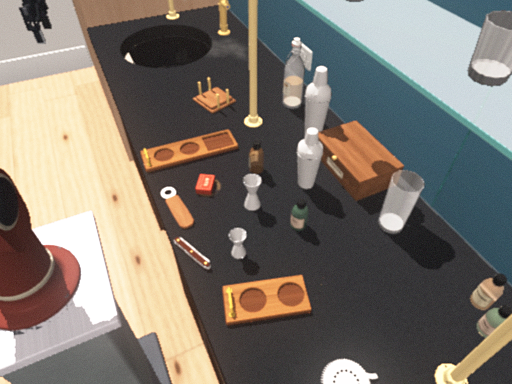

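View pics/top0.png

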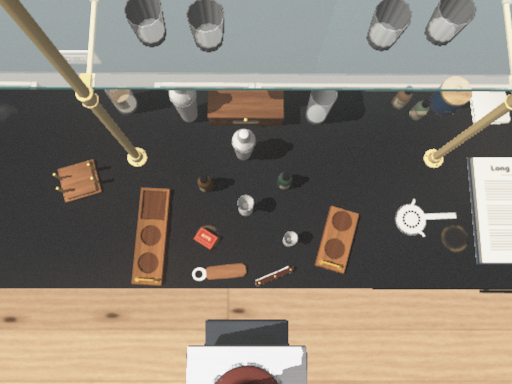

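```bash
cat > h.py <<'E'
from bench import r
import cv2,numpy as np
from scipy.spatial.transform import Rotation as R
def ray(c,uv):
    Rm=cv2.Rodrigues(np.array(c["rvec"]))[0]; o=-Rm.T@c["tvec"]
    d=Rm.T@np.array([(uv[0]-c["cx"])/c["fx"],(uv[1]-c["cy"])/c["fy"],1]); return o,d
def onz(c,uv,z):
    o,d=ray(c,uv); return (o+d*(z-o[2])/d[2])[:2]
def proj(c,P):
    return cv2.projectPoints(np.array(P,float).reshape(-1,1,3),np.array(c["rvec"]),np.array(c["tvec"]),np.array([[c["fx"],0,c["cx"]],[0,c["fy"],c["cy"]],[0,0,1.]]),None)[0].reshape(-1,2)
def tri(obs):
    A=np.zeros((3,3));b=np.zeros(3)
    for c,uv in obs:
        o,d=ray(c,uv);d=d/np.linalg.norm(d);M=np.eye(3)-np.outer(d,d);A+=M;b+=M@o
    return np.linalg.solve(A,b)
def delta(p,yaw=None):
    "tool-axes shift and turn from the current (measured) pose to TCP p, tool down, y axis (finger line) at yaw"
    s=r.state();q=R.from_quat(s["ee_rot"]);d=q.inv().apply(np.array(p)-s["position"])
    t=np.zeros(3)
    if yaw is not None:
        best=None
        for k in(0,np.pi):
            a=yaw+k;y=np.array([np.cos(a),np.sin(a),0]);z=np.array([0,0,-1.]);x=np.cross(y,z)
            v=(q.inv()*R.from_matrix(np.c_[x,y,z])).as_rotvec()
            if best is None or np.linalg.norm(v)<np.linalg.norm(best):best=v
        t=best
    return np.round(d,4),np.round(t,3)
E
python3 - <<'E'
from h import *
c=r.get_calibration("top")
for n,uv,z in [("match",(206,238),.018),("bigj top",(246,202),.088),("smallj top",(291,238),.068),("tall cap",(204,181),.1),("short cap",(286,175),.088),("shaker top",(244,133),.182),("long h",(147,281),.035),("long rect",(155,204),.014),("long mid",(150,235),.014),("long near",(147,262),.014),("short h",(330,265),.035),("short near",(334,247),.014),("short far",(342,220),.014)]:
    print(n,onz(c,uv,z).round(3))
cv2.imwrite("pics/w0.png",r.camera("wrist")[:,:,::-1])
im=cv2.imread("pics/top0.png")[120:290,120:370];cv2.imwrite("pics/topc.png",cv2.resize(im,None,fx=3,fy=3,interpolation=cv2.INTER_CUBIC))
s=r.state();print(R.from_quat(s["ee_rot"]).as_matrix().round(2))
cw=r.get_calibration("wrist");o,d=ray(cw,(256,192));print(o,d)
E
```

```text
match [0.435 0.111]
bigj top [0.522 0.001]
smallj top [ 0.43  -0.118]
tall cap [0.576 0.112]
short cap [ 0.596 -0.105]
shaker top [0.68  0.007]
long h [0.318 0.263]
long rect [0.53  0.255]
long mid [0.443 0.265]
long near [0.369 0.27 ]
short h [ 0.361 -0.225]
short near [ 0.411 -0.241]
short far [ 0.486 -0.266]
[[-0.96  0.27 -0.  ]
 [ 0.27  0.96 -0.  ]
 [-0.   -0.   -1.  ]]
[0.09824463 0.64841844 0.37395849] [ 0.32106499 -0.07919766 -0.94422167]
```

View pics/w0.png

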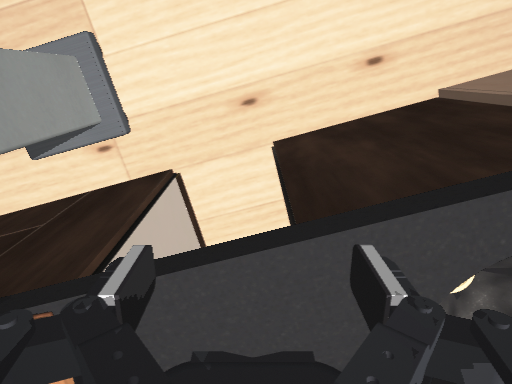

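View pics/topc.png

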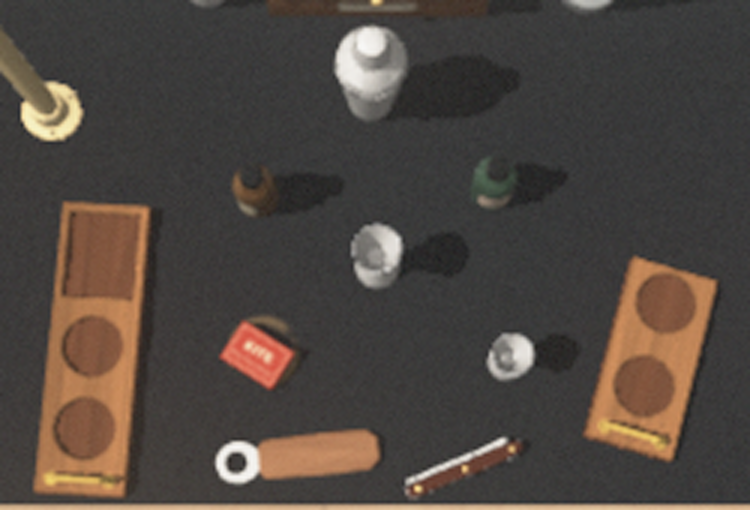

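Units first: shifts go in mm and turns go in units of 0.1 rad. So -0.1 m is -100, -0.05 m is -50.

```bash
echo '{"plan": [[-33, -34, -10, 0, 0, 0], [-66, -68, -20, 0, 0, 0], [-100, -102, -30, 0, 0, 0], [-134, -136, -40, 0, 0, 0], [-168, -170, -50, 0, 0, 0]]}' > mv.in && python3 nudge.py mv.in
echo '{"plan": [[-33, -34, -10, 0, 0, 0], [-66, -68, -20, 0, 0, 0], [-100, -102, -30, 0, 0, 0], [-134, -136, -40, 0, 0, 0], [-168, -170, -50, 0, 0, 0]]}' > mv.in && python3 nudge.py mv.in
echo '{"plan": [[-33, -34, 0, 0, 0, -1.35], [-66, -68, 0, 0, 0, -2.69], [-70, -74, 0, 0, 0, -2.69], [-70, -74, 0, 0, 0, -2.69]]}' > mv.in && python3 nudge.py mv.in
python3 - <<'E'
from h import *
import pickle
s=r.state();c=r.get_calibration("wrist");im=r.camera("wrist");print(s["position"],R.from_quat(s["ee_rot"]).as_matrix().round(3))
pickle.dump((s,c,im),open("A.pkl","wb"));cv2.imwrite("pics/A.png",cv2.resize(im[:,:,::-1],(768,576)))
E
```

```text
t: 0.65
position: [0.2901, 0.4161, 0.2815]
ee_rot: [0.134, 0.991, -0.0, -0.0]
contact_force: [1.2, -0.4, 0.8]
opening: 1.003
finger_force: 0.0
t: 1.15
position: [0.4067, 0.2077, 0.3317]
ee_rot: [0.134, 0.991, 0.0, -0.0]
contact_force: [0.5, 0.8, 0.4]
opening: 1.0
finger_force: 0.0
t: 1.55
position: [0.4549, 0.1163, 0.3311]
ee_rot: [0.003, 1.0, -0.001, -0.0]
contact_force: [-0.8, 0.1, 0.2]
opening: 1.002
finger_force: 0.0
[0.45487403 0.1163317  0.33112359] [[-1.     0.007 -0.   ]
 [ 0.007  1.    -0.001]
 [ 0.    -0.001 -1.   ]]
```

View pics/A.png

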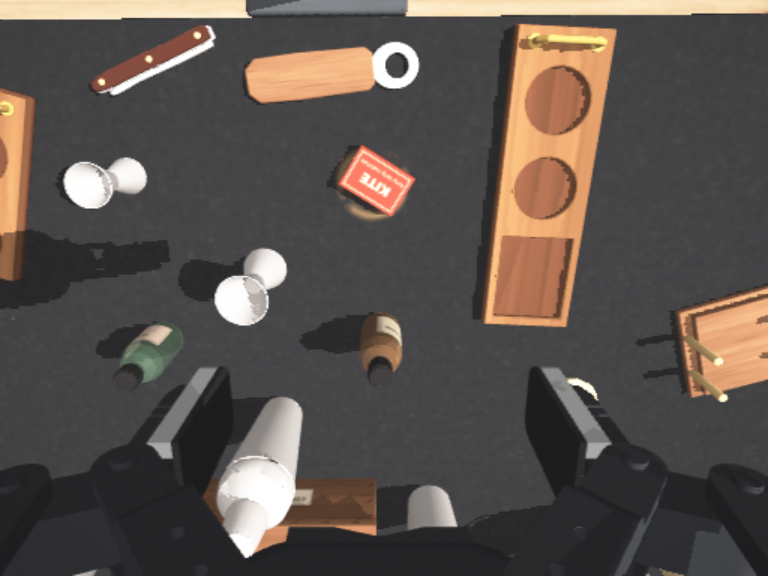

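View A shows (in 768x576 px) the matchbox at (377,181) on a coaster, big jigger rim (242,300), small jigger rim (88,185), brown cap (379,371), green cap (127,376), and long tray pockets at (558,99), (545,187), (535,277).

```bash
echo '{"plan": [[0, -50, 0, 0, 0, 0], [0, -100, 0, 0, 0, 0], [0, -150, 0, 0, 0, 0], [0, -200, 0, 0, 0, 0], [0, -200, 0, 0, 0, 0]]}' > mv.in && python3 nudge.py mv.in
python3 - <<'E'
from h import *
import pickle
s=r.state();c=r.get_calibration("wrist");im=r.camera("wrist");print(s["position"],R.from_quat(s["ee_rot"]).as_matrix().round(3))
pickle.dump((s,c,im),open("B.pkl","wb"));cv2.imwrite("pics/B.png",cv2.resize(im[:,:,::-1],(768,576)))
E
```

```text
t: 2.1
position: [0.4532, -0.0864, 0.3316]
ee_rot: [0.005, 1.0, -0.002, 0.0]
contact_force: [-0.7, 0.4, -0.0]
opening: 1.0
finger_force: 0.0
[ 0.45315628 -0.08637532  0.33158383] [[-1.     0.011  0.   ]
 [ 0.011  1.    -0.004]
 [-0.    -0.004 -1.   ]]
```

View pics/B.png

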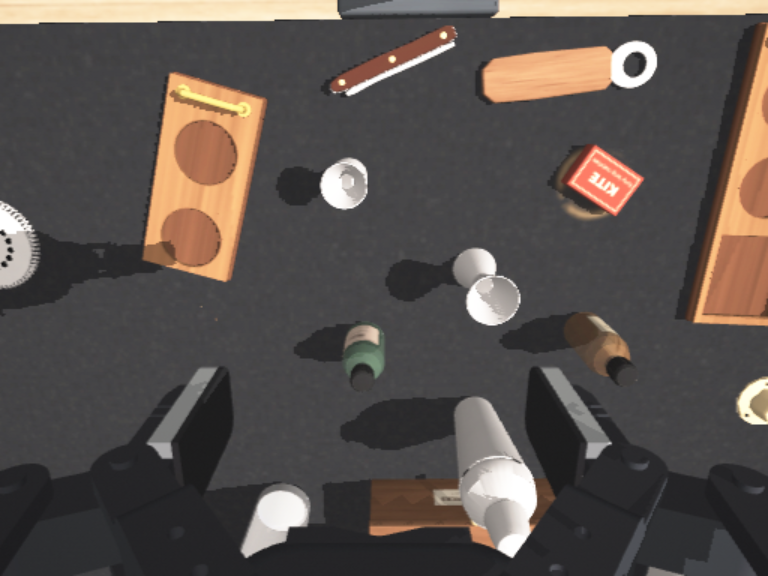

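```bash
python3 - <<'E'
from h import *
import pickle
A=pickle.load(open("A.pkl","rb"))[1];B=pickle.load(open("B.pkl","rb"))[1];T=r.get_calibration("top")
f=lambda p:((p[0]+.5)/1.5-.5,(p[1]+.5)/1.5-.5)
for n,a,b,z in [("bigrim",(241.5,301),(493,300),.088),("smallrim",(88,186),(344.5,184.5),.068),("tallcap",(379,374),(624,373),.1),("shortcap",(125,378),(361,379),.088),
 ("mb1",(363,147),(597,147),.018),("mb2",(414,179),(643,180),.018),("mb3",(391,215),(618,215),.018),("mb4",(340,182),(568,180),.018),("kite",(378,186),(604,186),.018)]:
    P=tri([(A,f(a)),(B,f(b))]);print(n,P.round(4),"res",(proj(A,P)[0]-f(a)).round(1),(proj(B,P)[0]-f(b)).round(1),"top px",proj(T,P)[0].round(1))
print("short tray");
for p in[(205,152),(191,237),(171,73),(267,98),(227,281),(143,261)]:print(p,onz(B,f(p),.014).round(4))
print("handle",onz(B,f((213,100)),.049).round(4))
print("long")
for p in[(557,100),(545,188),(500,237),(574,238),(563,318),(493,315),(517,25),(616,30),(567,326),(485,322)]:print(p,onz(A,f(p),.014).round(4))
E
```

```text
bigrim [0.5225 0.0058 0.0894] res [ 0.  -0.3] [0.  0.3] top px [244.2 201.8]
smallrim [ 0.4314 -0.1129  0.0701] res [-0.1 -0.6] [0.  0.6] top px [289.2 237.3]
tallcap [0.5855 0.1167 0.0966] res [-0.  -0.2] [0.  0.2] top px [202.3 177.7]
shortcap [ 0.5956 -0.1028  0.0841] res [-0.   0.3] [ 0.  -0.3] top px [285.  175.4]
mb1 [0.407  0.1039 0.0202] res [0.  0.2] [ 0.  -0.2] top px [208.2 248. ]
mb2 [0.4355 0.1487 0.0186] res [-0.   0.6] [ 0.1 -0.6] top px [192.  237.6]
mb3 [0.4663 0.1282 0.024 ] res [-0.   0.2] [ 0.  -0.2] top px [199.6 226.2]
mb4 [0.4365 0.0828 0.0172] res [-0.  -0.5] [-0.   0.5] top px [216.2 237.4]
kite [0.4416 0.1167 0.0143] res [-0.   0.2] [ 0.  -0.2] top px [203.9 235.6]
short tray
(205, 152) [ 0.4083 -0.2397]
(191, 237) [ 0.4853 -0.2616]
(171, 73) [ 0.3428 -0.261 ]
(267, 98) [ 0.3637 -0.1812]
(227, 281) [ 0.5288 -0.2324]
(143, 261) [ 0.5081 -0.31  ]
handle [ 0.3657 -0.2168]
long
(557, 100) [0.3691 0.2706]
(545, 188) [0.4442 0.2673]
(500, 237) [0.4893 0.2297]
(574, 238) [0.4907 0.2985]
(563, 318) [0.571  0.2966]
(493, 315) [0.5674 0.228 ]
(517, 25) [0.3104 0.232 ]
(616, 30) [0.3148 0.3138]
(567, 326) [0.5795 0.3014]
(485, 322) [0.5747 0.2206]
```

```bash
python3 - <<'E'
from h import *
import pickle
A=pickle.load(open("A.pkl","rb"))[2];B=pickle.load(open("B.pkl","rb"))[2]
f=lambda i:cv2.resize(i[85:155,:][:,:,::-1],None,fx=5,fy=5,interpolation=cv2.INTER_CUBIC)
o=np.hstack([f(A[:,215:290]),f(B[:,365:440])]);o=np.clip(o*1.8,0,255).astype(np.uint8);cv2.imwrite("pics/mb.png",o)
E
```

```text
(no output)
```

View pics/mb.png

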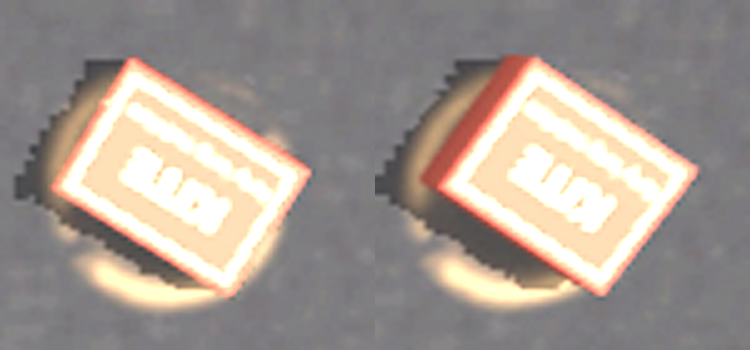

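The red box (about 53×37 by my measurement) lies on a decal stain on the bench, with no height under it. All other heights agree with the text. I'm starting with the big jigger.

To row units: 0.19 m is 190, 0.093 m is 93.

```bash
echo '{"plan": [[-15, 20, 38, 0, 0, 0], [-30, 40, 76, 0, 0, 0], [-45, 60, 114, 0, 0, 0], [-60, 80, 152, 0, 0, 0], [-68, 93, 190, 0, 0, 0]]}' > mv.in && python3 nudge.py mv.in
echo '{"plan": [[0, 0, 0, 0, 0, 0], [0, 0, 0, 0, 0, 0]]}' > mv.in && python3 nudge.py mv.in
python3 - <<'E'
from h import *
print(delta((.5225,.0058,.055),np.pi/2),r.state()["opening"])
E
```

```text
t: 2.65
position: [0.523, 0.0192, 0.1397]
ee_rot: [-0.004, 1.0, 0.002, 0.0]
contact_force: [0.5, 0.4, 0.4]
opening: 1.001
finger_force: 0.0
t: 2.85
position: [0.5216, 0.015, 0.1412]
ee_rot: [-0.002, 1.0, 0.0, -0.001]
contact_force: [0.9, -0.1, 1.2]
opening: 1.003
finger_force: 0.0
(array([-0.001 , -0.0093,  0.0862]), array([ 0.001, -0.002,  0.004])) 1.0028788577355365
```

To row units: 0.04 m is 40, 0.02 m is 20.

```bash
echo '{"plan": [[0, -9, 20, 0, 0, 0], [0, -9, 40, 0, 0, 0], [0, -9, 40, 0, 0, 0], [0, -9, 40, 0, 0, 0]]}' > mv.in && python3 nudge.py mv.in
python3 - <<'E'
from h import *
for i in range(2): print(delta((.5225,.0058,.055),np.pi/2),r.state()["t"])
s=r.state();c=r.get_calibration("wrist");im=r.camera("wrist")
print(proj(c,[.5225,.0058,.088]));cv2.imwrite("pics/g1.png",im[:,:,::-1])
E
```

```text
t: 3.25
position: [0.523, 0.0036, 0.1033]
ee_rot: [0.0, 1.0, 0.0, 0.002]
contact_force: [0.0, -0.1, 0.8]
opening: 1.001
finger_force: 0.0
(array([0.0007, 0.0022, 0.0483]), array([ 0.   ,  0.003, -0.   ])) 3.25
(array([0.0007, 0.0022, 0.0483]), array([ 0.   ,  0.003, -0.   ])) 3.25
[[253.8807705 230.2789939]]
```

View pics/g1.png

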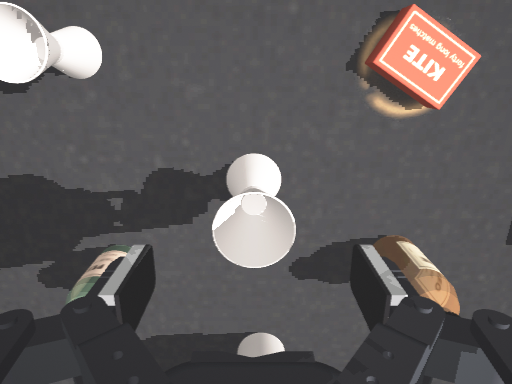

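Rim centre is at (254,230), as predicted, and it sits between the fingers. Descending to grip.

To row units: 0.048 m is 48, 0.024 m is 24.

```bash
echo '{"plan": [[0, 1, 24, 0, 0, 0], [0, 1, 48, 0, 0, 0], [0, 1, 48, 0, 0, 0]]}' > mv.in && python3 nudge.py mv.in
echo '{"plan": [[0, 0, 0, 0, 0, 0], [0, 0, 0, 0, 0, 0], [0, 0, 0, 0, 0, 0], [0, 0, 0, 0, 0, 0], [0, 0, 0, 0, 0, 0]]}' > mv.in && python3 nudge.py mv.in 0 30
echo '{"plan": [[0, 0, 0, 0, 0, 0], [0, 0, 0, 0, 0, 0], [0, 0, 0, 0, 0, 0], [0, 0, 0, 0, 0, 0], [0, 0, 0, 0, 0, 0]]}' > mv.in && python3 nudge.py mv.in
```

```text
t: 3.6
position: [0.5211, 0.005, 0.0527]
ee_rot: [-0.0, 1.0, 0.0, -0.001]
contact_force: [-0.2, 0.2, 1.0]
opening: 0.999
finger_force: 0.0
t: 4.1
position: [0.5234, 0.0047, 0.0549]
ee_rot: [-0.0, 1.0, 0.0, 0.002]
contact_force: [-1.1, 0.0, 5.4]
opening: 0.477
finger_force: 29.4
t: 4.6
position: [0.5234, 0.0047, 0.0549]
ee_rot: [-0.0, 1.0, 0.0, 0.002]
contact_force: [-0.3, 0.5, 5.2]
opening: 0.47
finger_force: 29.4
```

```bash
echo '{"plan": [[0, 0, -30, 0, 0, 0], [0, 0, -70, 0, 0, 0], [15, 30, -100, 0, 0, 0], [35, 65, -100, 0, 0, 0], [55, 100, -100, 0, 0, 0]]}' > mv.in && python3 nudge.py mv.in
echo '{"plan": [[22, 38, 0, 0, 0, 0], [44, 76, 0, 0, 0, 0], [66, 114, 0, 0, 0, 0], [88, 152, 0, 0, 0, 0], [98, 165, 0, 0, 0, 0]]}' > mv.in && python3 nudge.py mv.in
echo '{"plan": [[0, 0, 0, 0, 0, 0], [0, 0, 0, 0, 0, 0], [0, 0, 0, 0, 0, 0]]}' > mv.in && python3 nudge.py mv.in
python3 - <<'E'
from h import *
print(delta((.3691,.2706,.063),np.pi/2),r.state()["opening"],r.state()["finger_force"])
c=r.get_calibration("wrist");cv2.imwrite("pics/p1.png",r.camera("wrist")[:,:,::-1])
E
```

```text
t: 5.1
position: [0.4672, 0.1056, 0.1549]
ee_rot: [0.001, 1.0, 0.001, 0.002]
contact_force: [0.2, 0.3, -2.0]
opening: 0.471
finger_force: 30.6
t: 5.6
position: [0.366, 0.2744, 0.1536]
ee_rot: [-0.004, 1.0, 0.001, -0.001]
contact_force: [0.2, -0.9, -0.8]
opening: 0.473
finger_force: 30.6
t: 5.9
position: [0.3701, 0.2681, 0.1535]
ee_rot: [0.001, 1.0, -0.0, 0.0]
contact_force: [-0.3, -0.0, -1.4]
opening: 0.472
finger_force: 30.6
(array([0.001 , 0.0026, 0.0905]), array([-0.001,  0.001, -0.003])) 0.4719531753538781 30.604986864491366
```

View pics/p1.png

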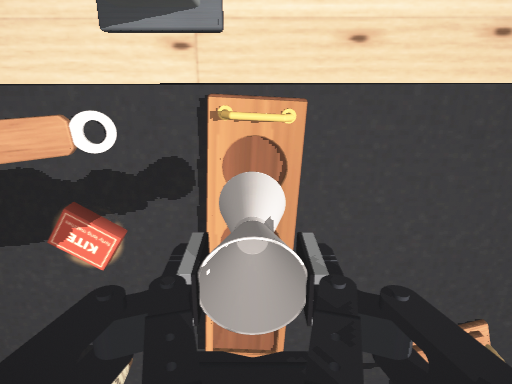

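```bash
echo '{"plan": [[1, 2, 35, 0, 0, 0], [1, 2, 65, 0, 0, 0], [1, 2, 80, 0, 0, 0], [1, 2, 88.5, 0, 0, 0], [1, 2, 89.5, 0, 0, 0]]}' > mv.in && python3 nudge.py mv.in
echo '{"plan": [[0, 0, 0, 0, 0, 0], [0, 0, 1, 0, 0, 0], [0, 0, 1, 0, 0, 0]]}' > mv.in && python3 nudge.py mv.in
echo '{"plan": [[0, 0, 0, 0, 0, 0], [0, 0, 0, 0, 0, 0], [0, 0, 0, 0, 0, 0], [0, 0, 0, 0, 0, 0]]}' > mv.in && python3 nudge.py mv.in 1.0
echo '{"plan": [[0, 0, -40, 0, 0, 0], [0, 0, -80, 0, 0, 0], [0, 0, -120, 0, 0, 0], [0, 0, -120, 0, 0, 0]]}' > mv.in && python3 nudge.py mv.in
python3 - <<'E'
from h import *
print(delta((.5956,-.1028,.15),np.pi/2))
c=r.get_calibration("wrist");im=r.camera("wrist");cv2.imwrite("pics/p1b.png",im[:,:,::-1]);print(proj(c,[[.3691,.2706,.096],[.3691,.2706,.008]]))
E
```

```text
t: 6.45
position: [0.3687, 0.2707, 0.0633]
ee_rot: [0.001, 1.0, -0.001, -0.0]
contact_force: [0.5, -0.9, -0.8]
opening: 0.473
finger_force: 30.6
t: 6.75
position: [0.3684, 0.2719, 0.0634]
ee_rot: [-0.0, 1.0, 0.0, 0.001]
contact_force: [-0.8, 0.1, -0.9]
opening: 0.468
finger_force: 30.6
t: 7.15
position: [0.3681, 0.2718, 0.0629]
ee_rot: [-0.0, 1.0, 0.0, 0.0]
contact_force: [0.3, -0.0, 0.4]
opening: 0.999
finger_force: 0.0
t: 7.55
position: [0.371, 0.2736, 0.1875]
ee_rot: [-0.0, 1.0, 0.004, 0.004]
contact_force: [0.7, -0.3, -0.5]
opening: 1.004
finger_force: 0.0
(array([-0.2243, -0.3767,  0.0367]), array([0.007, 0.009, 0.   ]))
[[245.39585742 181.80365274]
 [246.49831374 153.7776195 ]]
```

View pics/p1b.png

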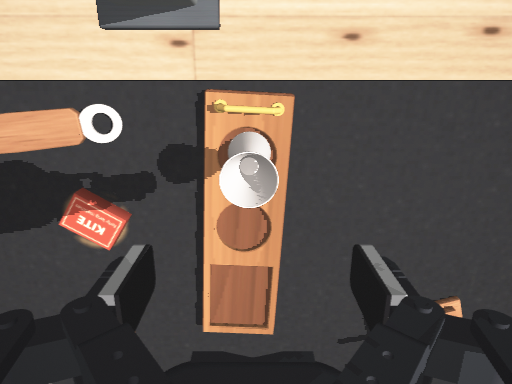

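Big jigger is upright in its pocket (foot at (250,153)). Next is the short bottle.

```bash
echo '{"plan": [[-25, -42, 0, 0, 0, 0], [-50, -84, 0, 0, 0, 0], [-75, -126, 0, 0, 0, 0], [-100, -168, 0, 0, 0, 0], [-125, -210, 0, 0, 0, 0]]}' > mv.in && python3 nudge.py mv.in
echo '{"plan": [[-25, -42, 0, 0, 0, 0], [-50, -84, 0, 0, 0, 0], [-75, -126, 20, 0, 0, 0], [-99, -166, 40, 0, 0, 0], [-99, -166, 40, 0, 0, 0]]}' > mv.in && python3 nudge.py mv.in
echo '{"plan": [[0, 0, 0, 0, 0, 0], [0, 0, 0, 0, 0, 0], [0, 0, 0, 0, 0, 0]]}' > mv.in && python3 nudge.py mv.in
python3 - <<'E'
from h import *
print(delta((.5956,-.1028,.028),np.pi/2))
E
```

```text
t: 8.1
position: [0.4928, 0.06, 0.1813]
ee_rot: [-0.0, 1.0, -0.0, -0.002]
contact_force: [1.3, -0.1, -1.1]
opening: 0.998
finger_force: 0.0
t: 8.6
position: [0.5909, -0.1124, 0.1383]
ee_rot: [0.005, 1.0, -0.003, -0.003]
contact_force: [-1.1, -0.1, 0.0]
opening: 0.999
finger_force: 0.0
t: 8.9
position: [0.5918, -0.1019, 0.1429]
ee_rot: [-0.002, 1.0, 0.001, -0.0]
contact_force: [0.4, 0.0, 0.8]
opening: 1.004
finger_force: 0.0
(array([-0.0038, -0.0011,  0.1149]), array([ 0.002, -0.   ,  0.003]))
```

To row units: 0.115 m is 115, 0.1 m is 100.

```bash
echo '{"plan": [[-4, -1, 30, 0, 0, 0], [-4, -1, 65, 0, 0, 0], [-4, -1, 100, 0, 0, 0], [-4, -1, 115, 0, 0, 0], [-4, -1, 115, 0, 0, 0]]}' > mv.in && python3 nudge.py mv.in
echo '{"plan": [[0, 0, 0, 0, 0, 0], [0, 0, 0, 0, 0, 0], [0, 0, 0, 0, 0, 0], [0, 0, 0, 0, 0, 0], [0, 0, 0, 0, 0, 0]]}' > mv.in && python3 nudge.py mv.in 0 40
echo '{"plan": [[0, 0, 0, 0, 0, 0], [0, 0, 0, 0, 0, 0]]}' > mv.in && python3 nudge.py mv.in
echo '{"plan": [[0, 0, -30, 0, 0, 0], [0, 0, -70, 0, 0, 0], [0, 0, -110, 0, 0, 0], [0, 0, -110, 0, 0, 0], [0, 0, -110, 0, 0, 0]]}' > mv.in && python3 nudge.py mv.in
python3 - <<'E'
from h import *
c=r.get_calibration("wrist");im=r.camera("wrist");cv2.imwrite("pics/g2.png",im[:,:,::-1])
print(delta((.4442,.2673,.15),np.pi/2))
E
```

```text
t: 9.4
position: [0.5946, -0.1036, 0.0263]
ee_rot: [-0.001, 1.0, 0.001, -0.002]
contact_force: [0.5, -0.4, -0.4]
opening: 0.999
finger_force: 0.0
t: 9.9
position: [0.5973, -0.105, 0.0296]
ee_rot: [-0.0, 1.0, 0.0, 0.001]
contact_force: [-0.3, 1.6, 7.4]
opening: 0.438
finger_force: 39.7
t: 10.1
position: [0.5973, -0.1051, 0.0297]
ee_rot: [-0.0, 1.0, 0.0, 0.001]
contact_force: [-1.1, 0.6, 6.2]
opening: 0.442
finger_force: 39.7
t: 10.6
position: [0.5963, -0.1053, 0.1389]
ee_rot: [-0.0, 1.0, -0.0, 0.001]
contact_force: [-0.2, 0.4, -1.7]
opening: 0.44
finger_force: 40.8
(array([ 0.151 ,  0.3724, -0.0123]), array([ 0.   , -0.001,  0.   ]))
```

View pics/g2.png

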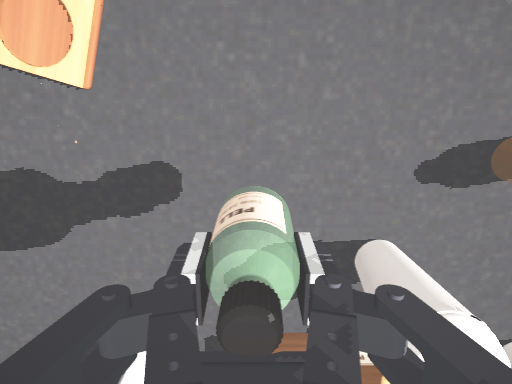

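Bottle is held upright between the pads. Carrying it to the middle pocket.

To row units: 0.203 m is 203, 0.163 m is 163.

```bash
echo '{"plan": [[16, 40, 0, 0, 0, 0], [32, 80, -10, 0, 0, 0], [49, 121, -12, 0, 0, 0], [66, 163, -12, 0, 0, 0], [82, 203, -12, 0, 0, 0]]}' > mv.in && python3 nudge.py mv.in
echo '{"plan": [[17, 42, 0, 0, 0, 0], [34, 84, 0, 0, 0, 0], [51, 126, 0, 0, 0, 0], [69, 169, 0, 0, 0, 0], [69, 169, 0, 0, 0, 0]]}' > mv.in && python3 nudge.py mv.in
echo '{"plan": [[0, 0, 0, 0, 0, 0], [0, 0, 0, 0, 0, 0], [0, 0, 0, 0, 0, 0]]}' > mv.in && python3 nudge.py mv.in
python3 - <<'E'
from h import *
print(delta((.4452,.2673,.0377),np.pi/2))
E
```

```text
t: 11.15
position: [0.5117, 0.0994, 0.1481]
ee_rot: [-0.0, 1.0, -0.0, -0.002]
contact_force: [0.0, 0.3, -1.8]
opening: 0.442
finger_force: 40.9
t: 11.65
position: [0.4392, 0.2753, 0.1476]
ee_rot: [-0.008, 1.0, 0.002, -0.003]
contact_force: [-0.5, -0.0, -0.9]
opening: 0.438
finger_force: 40.8
t: 11.95
position: [0.4456, 0.2646, 0.1493]
ee_rot: [0.002, 1.0, -0.001, -0.0]
contact_force: [-0.1, -0.1, -1.3]
opening: 0.439
finger_force: 40.9
(array([0.0003, 0.0029, 0.1116]), array([-0.002, -0.001, -0.003]))
```

To row units: 0.111 m is 111, 0.11 m is 110.

```bash
echo '{"plan": [[0, 2, 35, 0, 0, 0], [0, 2, 70, 0, 0, 0], [0, 2, 100, 0, 0, 0], [0, 2, 110, 0, 0, 0], [0, 2, 111, 0, 0, 0]]}' > mv.in && python3 nudge.py mv.in
echo '{"plan": [[0, 0, 0, 0, 0, 0], [0, 0, 1, 0, 0, 0], [0, 0, 1, 0, 0, 0]]}' > mv.in && python3 nudge.py mv.in
echo '{"plan": [[0, 0, 0, 0, 0, 0], [0, 0, 0, 0, 0, 0], [0, 0, 0, 0, 0, 0], [0, 0, 0, 0, 0, 0]]}' > mv.in && python3 nudge.py mv.in 1.0
echo '{"plan": [[0, 0, -40, 0, 0, 0], [0, 0, -80, 0, 0, 0], [0, 0, -120, 0, 0, 0], [0, 0, -120, 0, 0, 0], [0, 0, -120, 0, 0, 0]]}' > mv.in && python3 nudge.py mv.in
python3 - <<'E'
from h import *
import pickle
s=r.state();c=r.get_calibration("wrist");im=r.camera("wrist");cv2.imwrite("pics/p2b.png",im[:,:,::-1])
pickle.dump((c,im),open("C.pkl","wb"))
# matchbox red mask
for nm,(cc,i) in {"A":pickle.load(open("A.pkl","rb"))[1:],"B":pickle.load(open("B.pkl","rb"))[1:],"C":(c,im)}.items():
    hsv=cv2.cvtColor(i,cv2.COLOR_RGB2HSV);m=((hsv[...,1]>140)&((hsv[...,0]<6)|(hsv[...,0]>174))&(hsv[...,2]>110)).astype(np.uint8)
    m=cv2.morphologyEx(m,cv2.MORPH_CLOSE,np.ones((9,9)));cs=max(cv2.findContours(m,0,2)[0],key=cv2.contourArea)
    b=cv2.boxPoints(cv2.minAreaRect(cs));P=np.array([onz(cc,p,.018) for p in b]);print(nm,P.round(4).tolist(),P.mean(0).round(4),np.linalg.norm(P[1]-P[0]).round(4),np.linalg.norm(P[2]-P[1]).round(4))
E
```

```text
t: 12.45
position: [0.4452, 0.2675, 0.0382]
ee_rot: [0.001, 1.0, -0.001, -0.001]
contact_force: [0.8, 0.2, -1.1]
opening: 0.441
finger_force: 40.3
t: 12.75
position: [0.4456, 0.2688, 0.0385]
ee_rot: [0.0, 1.0, 0.0, 0.001]
contact_force: [-0.3, -0.1, -1.9]
opening: 0.439
finger_force: 40.3
t: 13.15
position: [0.4452, 0.2688, 0.038]
ee_rot: [-0.0, 1.0, 0.0, 0.0]
contact_force: [-0.1, 0.4, -0.5]
opening: 0.998
finger_force: 0.0
t: 13.65
position: [0.4452, 0.269, 0.1586]
ee_rot: [-0.0, 1.0, 0.001, 0.001]
contact_force: [-0.7, 0.0, 0.5]
opening: 1.001
finger_force: 0.0
A [[0.438, 0.08], [0.4043, 0.1024], [0.4338, 0.15], [0.4689, 0.1283]] [0.4362 0.1152] 0.0405 0.056
B [[0.4383, 0.0803], [0.4039, 0.1007], [0.4347, 0.1495], [0.4705, 0.1298]] [0.4368 0.1151] 0.04 0.0576
C [[0.4373, 0.0786], [0.4, 0.1058], [0.4301, 0.1564], [0.4699, 0.1304]] [0.4343 0.1178] 0.0461 0.0589
```

View pics/p2b.png

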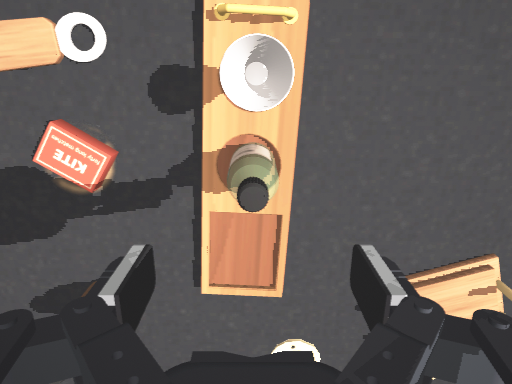

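Bottle stands in the middle pocket. Next is the matchbox, with the fingers turned to close across its narrow side.

To row units: -0.1535 m is -153.5, -0.1 m is -100, -0.75 rad is -7.5.

```bash
echo '{"plan": [[2, -30, 0, 0, 0, -1.5], [4, -60, 0, 0, 0, -3], [6, -100, 20, 0, 0, -4.5], [8, -130, 40, 0, 0, -6], [9, -153.5, 58, 0, 0, -7.5]]}' > mv.in && python3 nudge.py mv.in
echo '{"plan": [[0, 0, 0, 0, 0, -1.2], [0, 0, 0, 0, 0, -2.45], [0, 0, 0, 0, 0, -2.45], [0, 0, 0, 0, 0, -2.45], [0, 0, 0, 0, 0, -2.45]]}' > mv.in && python3 nudge.py mv.in
python3 - <<'E'
from h import *
print(delta((.4363,.1155,.002),np.deg2rad(-33)),r.state()["qpos"].round(2))
c=r.get_calibration("wrist");i=r.camera("wrist")
hsv=cv2.cvtColor(i,cv2.COLOR_RGB2HSV);m=((hsv[...,1]>140)&((hsv[...,0]<6)|(hsv[...,0]>174))&(hsv[...,2]>110)).astype(np.uint8)
m=cv2.morphologyEx(m,cv2.MORPH_CLOSE,np.ones((15,15)));cs=max(cv2.findContours(m,0,2)[0],key=cv2.contourArea)
b=cv2.boxPoints(cv2.minAreaRect(cs));P=np.array([onz(c,p,.018) for p in b]);print(b,P.round(4).tolist(),P.mean(0).round(4),np.linalg.norm(P[1]-P[0]).round(4),np.linalg.norm(P[2]-P[1]).round(4))
cv2.imwrite("pics/m1.png",i[:,:,::-1])
E
```

```text
t: 14.2
position: [0.4342, 0.1127, 0.0977]
ee_rot: [-0.369, 0.93, 0.0, -0.002]
contact_force: [-0.0, -0.8, -0.6]
opening: 0.998
finger_force: 0.0
t: 14.7
position: [0.4357, 0.1153, 0.0993]
ee_rot: [-0.477, 0.879, 0.0, -0.001]
contact_force: [-0.4, -0.3, 0.2]
opening: 0.997
finger_force: 0.0
(array([-0.0006, -0.0005,  0.0973]), array([ 0.001, -0.001, -0.001])) [-0.28  0.52 -0.03  2.13  0.04  0.5   2.22]
[[221. 151.]
 [279. 151.]
 [279. 226.]
 [221. 226.]] [[0.4385, 0.0813], [0.4056, 0.1027], [0.4348, 0.1499], [0.4701, 0.1269]] [0.4372 0.1152] 0.0392 0.0555
```

View pics/m1.png

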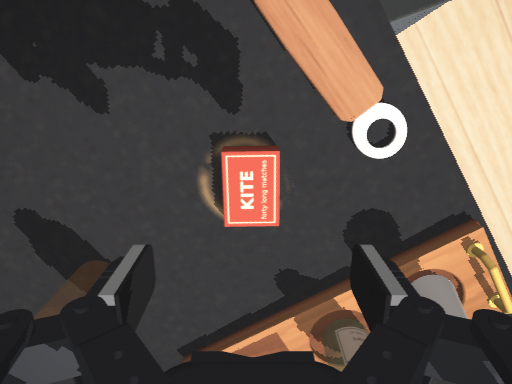

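To row units: 0.096 m is 96, 0.085 m is 85.

```bash
echo '{"plan": [[0, 0, 30, 0, 0, 0], [0, 0, 60, 0, 0, 0], [0, 0, 85, 0, 0, 0], [0, 0, 96, 0, 0, 0], [0, 0, 96, 0, 0, 0]]}' > mv.in && python3 nudge.py mv.in
echo '{"plan": [[0, 0, 0, 0, 0, 0], [0, 0, 0, 0, 0, 0], [0, 0, 0, 0, 0, 0], [0, 0, 0, 0, 0, 0], [0, 0, 0, 0, 0, 0]]}' > mv.in && python3 nudge.py mv.in 0 30
echo '{"plan": [[0, 0, 0, 0, 0, 0], [0, 0, 0, 0, 0, 0], [0, 0, 0, 0, 0, 0]]}' > mv.in && python3 nudge.py mv.in
```

```text
t: 15.25
position: [0.4353, 0.1152, 0.0027]
ee_rot: [-0.477, 0.879, 0.0, -0.001]
contact_force: [0.4, 0.4, 0.4]
opening: 1.0
finger_force: 0.0
t: 15.75
position: [0.4368, 0.1154, 0.0049]
ee_rot: [-0.477, 0.879, -0.0, 0.001]
contact_force: [-0.8, -0.0, 6.4]
opening: 0.461
finger_force: 30.7
t: 16.05
position: [0.4368, 0.1154, 0.0049]
ee_rot: [-0.477, 0.879, -0.0, 0.001]
contact_force: [-0.7, -0.1, 6.2]
opening: 0.456
finger_force: 30.7
```

To row units: -0.115 m is -115, -0.11 m is -110, 0.35 rad is 3.5.

```bash
echo '{"plan": [[0, 0, -40, 0, 0, 0], [0, 0, -80, 0, 0, 0], [-20, 0, -110, 0, 0, 0.5], [-60, 0, -115, 0, 0, 2], [-100, 0, -115, 0, 0, 3.5]]}' > mv.in && python3 nudge.py mv.in
python3 - <<'E'
from h import *
print(delta((.5296,.2632,.12),np.deg2rad(87.5)),r.state()["opening"],r.state()["finger_force"])
E
```

```text
t: 16.55
position: [0.4921, 0.1997, 0.1213]
ee_rot: [-0.313, 0.95, 0.0, 0.002]
contact_force: [0.7, -0.8, 0.0]
opening: 0.458
finger_force: 30.7
(array([-0.0679,  0.0288,  0.0016]), array([0.001, 0.005, 0.681])) 0.4577156406290285 30.65745770931244
```

Units first: shifts go in mm and turns go in units of 0.1 rad. So -0.068 m is -68, -0.06 m is -60, 0.681 rad is 6.81.

```bash
echo '{"plan": [[-15, 6, 0, 0, 0, 1.4], [-30, 12, 0, 0, 0, 2.8], [-45, 18, 0, 0, 0, 4.2], [-60, 24, 0, 0, 0, 5.6], [-68, 29, 0, 0, 0, 6.81]]}' > mv.in && python3 nudge.py mv.in
echo '{"plan": [[0, 0, 0, 0, 0, 0], [0, 0, 0, 0, 0, 0], [0, 0, 0, 0, 0, 0]]}' > mv.in && python3 nudge.py mv.in
python3 - <<'E'
from h import *
print(delta((.5296,.2632,.0134),np.deg2rad(87.5)),r.state()["opening"],r.state()["finger_force"])
E
```

```text
t: 17.05
position: [0.5277, 0.2646, 0.119]
ee_rot: [0.02, 1.0, 0.0, 0.0]
contact_force: [0.1, -1.0, 0.3]
opening: 0.457
finger_force: 30.7
t: 17.35
position: [0.5271, 0.262, 0.1189]
ee_rot: [0.018, 1.0, -0.0, -0.0]
contact_force: [-0.5, 0.3, -0.6]
opening: 0.461
finger_force: 30.6
(array([-0.0025,  0.0013,  0.1055]), array([-0.001, -0.001,  0.008])) 0.4613414791747291 30.626290440559387
```

To row units: 0.1 m is 100, 0.09 m is 90.

```bash
echo '{"plan": [[-2.5, 1, 35, 0, 0, 0], [-2.5, 1, 70, 0, 0, 0], [-2.5, 1, 90, 0, 0, 0], [-2.5, 1, 100, 0, 0, 0], [-2.5, 1, 100, 0, 0, 0]]}' > mv.in && python3 nudge.py mv.in
echo '{"plan": [[0, 0, 3, 0, 0, 0], [0, 0, 5, 0, 0, 0], [0, 0, 5, 0, 0, 0]]}' > mv.in && python3 nudge.py mv.in
echo '{"plan": [[0, 0, 0, 0, 0, 0], [0, 0, 0, 0, 0, 0], [0, 0, 0, 0, 0, 0], [0, 0, 0, 0, 0, 0]]}' > mv.in && python3 nudge.py mv.in 1.0
echo '{"plan": [[0, 0, -50, 0, 0, 0], [0, 0, -100, 0, 0, 0], [0, 0, -150, 0, 0, 0], [0, 0, -150, 0, 0, 0], [0, 0, -150, 0, 0, 0]]}' > mv.in && python3 nudge.py mv.in
python3 - <<'E'
from h import *
c=r.get_calibration("wrist");cv2.imwrite("pics/p3.png",r.camera("wrist")[:,:,::-1])
print(delta((.4314,-.1129,.12),np.pi/2))
E
```

```text
t: 17.85
position: [0.5292, 0.263, 0.0178]
ee_rot: [0.018, 1.0, -0.001, -0.001]
contact_force: [-0.3, 0.5, 0.1]
opening: 0.459
finger_force: 30.6
t: 18.15
position: [0.5304, 0.2643, 0.0146]
ee_rot: [0.018, 1.0, 0.0, 0.001]
contact_force: [-0.4, -0.3, 0.4]
opening: 0.456
finger_force: 30.6
t: 18.55
position: [0.53, 0.2642, 0.0139]
ee_rot: [0.018, 1.0, 0.0, 0.0]
contact_force: [0.1, -0.9, -0.2]
opening: 1.003
finger_force: 0.0
t: 19.05
position: [0.5305, 0.2644, 0.1653]
ee_rot: [0.018, 1.0, 0.001, 0.001]
contact_force: [-0.7, -0.3, -0.5]
opening: 0.999
finger_force: 0.0
(array([ 0.0844, -0.3802,  0.0436]), array([-0.   , -0.001, -0.036]))
```

View pics/p3.png

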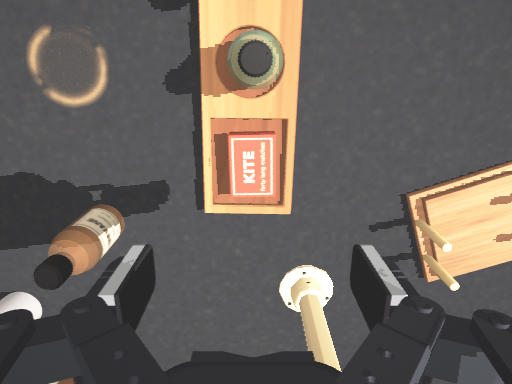

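The matchbox lies flat in the rectangular pocket at (252,165). My viewing budget is spent, so I'll check the rest numerically. Next is the small jigger.

To row units: 0.041 m is 41, 0.02 m is 20, -0.036 rad is -0.36.

```bash
echo '{"plan": [[10, -47, 0, 0, 0, -0.36], [20, -94, 0, 0, 0, -0.36], [30, -141, 0, 0, 0, -0.36], [41, -188, 0, 0, 0, -0.36], [52, -235, 0, 0, 0, -0.36]]}' > mv.in && python3 nudge.py mv.in
echo '{"plan": [[11, -45, 10, 0, 0, 0], [22, -90, 20, 0, 0, 0], [27, -130, 40, 0, 0, 0], [27, -147, 43, 0, 0, 0], [27, -147, 43, 0, 0, 0]]}' > mv.in && python3 nudge.py mv.in
echo '{"plan": [[0, 0, 0, 0, 0, 0], [0, 0, 0, 0, 0, 0], [0, 0, 0, 0, 0, 0]]}' > mv.in && python3 nudge.py mv.in
python3 - <<'E'
from h import *
print(delta((.4314,-.1129,.035),np.pi/2))
c=r.get_calibration("wrist");i=r.camera("wrist");g=i.max(2);p=proj(c,[.4314,-.1129,.068])[0];print(p)
m=((g>110)&(np.ptp(i.astype(int),axis=2)<25)).astype(np.uint8);m[:, :140]=0;m[:,365:]=0
n,l,st,ce=cv2.connectedComponentsWithStats(m)
for k in np.argsort(-st[1:,4])[:4]+1:print(st[k],ce[k].round(1))
E
```

```text
t: 19.6
position: [0.4674, 0.0294, 0.1621]
ee_rot: [-0.0, 1.0, -0.0, -0.002]
contact_force: [0.4, -0.0, -0.2]
opening: 1.006
finger_force: 0.0
t: 20.1
position: [0.4403, -0.1189, 0.1188]
ee_rot: [0.003, 1.0, -0.0, -0.003]
contact_force: [-0.0, 0.3, -0.1]
opening: 0.999
finger_force: 0.0
t: 20.4
position: [0.4429, -0.1142, 0.1208]
ee_rot: [-0.002, 1.0, 0.0, -0.0]
contact_force: [0.1, -0.6, -0.0]
opening: 0.997
finger_force: 0.0
(array([0.0115, 0.0012, 0.0858]), array([ 0.001, -0.   ,  0.004]))
[252.13427727 187.15441181]
[ 221  141   61   76 3492] [251.  180.7]
[251  13 114  57 885] [307.8  41.7]
[308  21   7   8  44] [310.9  24.8]
[245  50   6   7  37] [247.5  52.9]
```

To row units: 0.086 m is 86, 0.08 m is 80.

```bash
echo '{"plan": [[11.5, 1, 30, 0, 0, 0], [11.5, 1, 60, 0, 0, 0], [11.5, 1, 80, 0, 0, 0], [11.5, 1, 86, 0, 0, 0], [11.5, 1, 86, 0, 0, 0]]}' > mv.in && python3 nudge.py mv.in
echo '{"plan": [[0, 0, 0, 0, 0, 0], [0, 0, 0, 0, 0, 0], [0, 0, 0, 0, 0, 0], [0, 0, 0, 0, 0, 0], [0, 0, 0, 0, 0, 0]]}' > mv.in && python3 nudge.py mv.in 0 30
echo '{"plan": [[0, 0, 0, 0, 0, 0], [0, 0, 0, 0, 0, 0], [0, 0, 0, 0, 0, 0]]}' > mv.in && python3 nudge.py mv.in
echo '{"plan": [[0, 0, -30, 0, 0, 0], [0, 0, -70, 0, 0, 0], [0, 0, -100, 0, 0, 0], [0, 0, -100, 0, 0, 0], [0, 0, -100, 0, 0, 0]]}' > mv.in && python3 nudge.py mv.in
python3 - <<'E'
from h import *
print(delta((.4083,-.2397,.12),np.pi/2),r.state()["opening"],r.state()["finger_force"])
c=r.get_calibration("wrist");i=r.camera("wrist");g=i.max(2)
m=((g>110)&(np.ptp(i.astype(int),axis=2)<25)).astype(np.uint8);m[:, :140]=0;m[:,365:]=0
n,l,st,ce=cv2.connectedComponentsWithStats(m)
for k in np.argsort(-st[1:,4])[:3]+1:print(st[k],ce[k].round(1))
E
```

```text
t: 20.95
position: [0.431, -0.1144, 0.0345]
ee_rot: [-0.001, 1.0, 0.0, -0.001]
contact_force: [0.3, -0.5, 0.5]
opening: 1.0
finger_force: 0.0
t: 21.45
position: [0.4319, -0.115, 0.0358]
ee_rot: [-0.0, 1.0, -0.0, 0.001]
contact_force: [0.2, -0.2, 5.7]
opening: 0.405
finger_force: 29.3
t: 21.75
position: [0.4318, -0.115, 0.0358]
ee_rot: [-0.0, 1.0, -0.0, 0.001]
contact_force: [0.5, 0.3, 5.0]
opening: 0.404
finger_force: 29.3
t: 22.25
position: [0.4311, -0.1147, 0.1353]
ee_rot: [-0.0, 1.0, 0.0, 0.001]
contact_force: [0.5, 0.7, -0.7]
opening: 0.401
finger_force: 30.0
(array([ 0.0229, -0.125 ,  0.0152]), array([0.   , 0.001, 0.001])) 0.4006448882057641 30.034514790131652
[ 206  190   93  139 9157] [252.1 265.5]
[251  31 114  55 796] [308.   58.6]
[295 231  25  52 618] [306.6 255.4]
```

To row units: -0.125 m is -125, -0.08 m is -80.

```bash
echo '{"plan": [[7, -40, 0, 0, 0, 0], [14, -80, 0, 0, 0, 0], [23, -125, 0, 0, 0, 0], [23, -125, 0, 0, 0, 0], [23, -125, 0, 0, 0, 0]]}' > mv.in && python3 nudge.py mv.in
echo '{"plan": [[0, 0, 0, 0, 0, 0], [0, 0, 0, 0, 0, 0]]}' > mv.in && python3 nudge.py mv.in
python3 - <<'E'
from h import *
print(delta((.4083,-.2397,.0438),np.pi/2),r.state()["opening"],r.state()["finger_force"])
E
```

```text
t: 22.8
position: [0.4066, -0.2407, 0.1334]
ee_rot: [0.002, 1.0, 0.001, -0.002]
contact_force: [0.0, 0.5, -0.8]
opening: 0.403
finger_force: 30.2
t: 23.0
position: [0.4083, -0.238, 0.1341]
ee_rot: [-0.002, 1.0, 0.001, -0.001]
contact_force: [0.1, -0.1, -0.8]
opening: 0.405
finger_force: 30.2
(array([-0.0001, -0.0019,  0.0903]), array([ 0.002, -0.001,  0.003])) 0.4046156689902808 30.185955596934235
```

To row units: 0.089 m is 89, 0.088 m is 88.

```bash
echo '{"plan": [[0, -2, 35, 0, 0, 0], [0, -2, 65, 0, 0, 0], [0, -2, 80, 0, 0, 0], [0, -2, 88, 0, 0, 0], [0, -2, 89, 0, 0, 0]]}' > mv.in && python3 nudge.py mv.in
echo '{"plan": [[0, 0, 0, 0, 0, 0], [0, 0, 1, 0, 0, 0], [0, 0, 1, 0, 0, 0]]}' > mv.in && python3 nudge.py mv.in
echo '{"plan": [[0, 0, 0, 0, 0, 0], [0, 0, 0, 0, 0, 0], [0, 0, 0, 0, 0, 0], [0, 0, 0, 0, 0, 0]]}' > mv.in && python3 nudge.py mv.in 1.0
echo '{"plan": [[0, 0, -40, 0, 0, 0], [0, 0, -80, 0, 0, 0], [0, 0, -120, 0, 0, 0], [0, 0, -120, 0, 0, 0], [0, 0, -120, 0, 0, 0]]}' > mv.in && python3 nudge.py mv.in
python3 - <<'E'
from h import *
c=r.get_calibration("wrist");i=r.camera("wrist");g=i.max(2);print(proj(c,[[.4083,-.2397,.076],[.4083,-.2397,.008]]))
m=((g>110)&(np.ptp(i.astype(int),axis=2)<25)).astype(np.uint8);m[:, :140]=0;m[:,365:]=0
n,l,st,ce=cv2.connectedComponentsWithStats(m)
for k in np.argsort(-st[1:,4])[:3]+1:print(st[k],ce[k].round(1))
print(delta((.5855,.1167,.15),np.pi/2))
E
```

```text
t: 23.5
position: [0.4081, -0.2408, 0.0451]
ee_rot: [-0.001, 1.0, 0.001, -0.001]
contact_force: [0.2, 0.1, -0.3]
opening: 0.403
finger_force: 30.2
t: 23.8
position: [0.4086, -0.2421, 0.0455]
ee_rot: [-0.0, 1.0, -0.0, 0.001]
contact_force: [-0.4, 0.6, -1.2]
opening: 0.401
finger_force: 30.2
t: 24.2
position: [0.4082, -0.242, 0.0449]
ee_rot: [-0.0, 1.0, -0.0, 0.0]
contact_force: [-0.6, -0.6, -0.1]
opening: 0.996
finger_force: 0.0
t: 24.7
position: [0.4084, -0.242, 0.1655]
ee_rot: [-0.0, 1.0, -0.0, 0.001]
contact_force: [0.2, -0.0, -1.3]
opening: 0.997
finger_force: 0.0
[[253.61584192 185.73108463]
 [253.39940635 162.35547674]]
[ 227  146   51   65 2471] [252.  179.6]
[278   0  87  14 787] [333.1   7.9]
[140 245   4   7  20] [141.2 247.2]
(array([-0.178 ,  0.3581,  0.0145]), array([ 0.001, -0.001,  0.   ]))
```

Small jigger stands where predicted. Now the tall bottle.

To row units: 0.215 m is 215, 0.172 m is 172.

```bash
echo '{"plan": [[-21, 43, 0, 0, 0, 0], [-42, 86, 0, 0, 0, 0], [-63, 129, 0, 0, 0, 0], [-84, 172, 0, 0, 0, 0], [-105, 215, 0, 0, 0, 0]]}' > mv.in && python3 nudge.py mv.in
echo '{"plan": [[-21, 43, 0, 0, 0, 0], [-42, 86, 0, 0, 0, 0], [-63, 125, 5, 0, 0, 0], [-73, 143, 14, 0, 0, 0], [-73, 143, 14, 0, 0, 0]]}' > mv.in && python3 nudge.py mv.in
echo '{"plan": [[0, 0, 0, 0, 0, 0], [0, 0, 0, 0, 0, 0], [0, 0, 0, 0, 0, 0]]}' > mv.in && python3 nudge.py mv.in
python3 - <<'E'
from h import *
print(delta((.5855,.1167,.037),np.pi/2))
c=r.get_calibration("wrist");i=r.camera("wrist");g=i.max(2);print(proj(c,[[.5855,.1167,.1],[.5855,.1167,.0]]))
sub=i[200:260,190:320].max(2);m=(sub<22).astype(np.uint8);n,l,st,ce=cv2.connectedComponentsWithStats(m)
for k in np.argsort(-st[1:,4])[:3]+1:print(st[k],ce[k].round(1)+[190,200])
cv2.imwrite("pics/t1.png",i[:,:,::-1])
E
```

```text
t: 25.25
position: [0.5124, -0.0251, 0.1629]
ee_rot: [-0.0, 1.0, -0.0, -0.002]
contact_force: [0.4, -0.2, -0.6]
opening: 0.997
finger_force: 0.0
t: 25.75
position: [0.5847, 0.1202, 0.147]
ee_rot: [-0.003, 1.0, 0.0, -0.003]
contact_force: [-0.8, -0.5, -0.6]
opening: 0.998
finger_force: 0.0
t: 26.05
position: [0.5857, 0.1135, 0.1511]
ee_rot: [0.002, 1.0, -0.001, -0.0]
contact_force: [0.4, 0.0, 1.0]
opening: 0.997
finger_force: 0.0
(array([0.0002, 0.0034, 0.1141]), array([-0.001, -0.   , -0.004]))
[[255.3997422  205.34974215]
 [254.5691775  164.36188248]]
```

```bash
echo '{"plan": [[0, 3, 30, 0, 0, 0], [0, 3, 65, 0, 0, 0], [0, 3, 100, 0, 0, 0], [0, 3, 114, 0, 0, 0], [0, 3, 114, 0, 0, 0]]}' > mv.in && python3 nudge.py mv.in
echo '{"plan": [[0, 0, 0, 0, 0, 0], [0, 0, 0, 0, 0, 0], [0, 0, 0, 0, 0, 0], [0, 0, 0, 0, 0, 0], [0, 0, 0, 0, 0, 0]]}' > mv.in && python3 nudge.py mv.in 0 40
echo '{"plan": [[0, 0, 0, 0, 0, 0], [0, 0, 0, 0, 0, 0]]}' > mv.in && python3 nudge.py mv.in
echo '{"plan": [[0, 0, -30, 0, 0, 0], [0, 0, -70, 0, 0, 0], [0, 0, -110, 0, 0, 0], [0, 0, -110, 0, 0, 0], [0, 0, -110, 0, 0, 0]]}' > mv.in && python3 nudge.py mv.in
python3 - <<'E'
from h import *
print(delta((.4863,-.2616,.15),np.pi/2),r.state()["finger_force"])
E
```

```text
t: 26.6
position: [0.5847, 0.1182, 0.0353]
ee_rot: [0.0, 1.0, -0.001, -0.002]
contact_force: [0.2, 0.2, 0.0]
opening: 0.997
finger_force: 0.0
t: 27.1
position: [0.5873, 0.1188, 0.0385]
ee_rot: [0.0, 1.0, 0.0, 0.002]
contact_force: [-1.0, -0.4, 5.0]
opening: 0.442
finger_force: 39.7
t: 27.3
position: [0.5873, 0.1187, 0.0385]
ee_rot: [0.0, 1.0, 0.0, 0.001]
contact_force: [0.8, -0.6, 5.9]
opening: 0.437
finger_force: 39.7
t: 27.8
position: [0.5861, 0.1194, 0.1476]
ee_rot: [-0.0, 1.0, 0.0, 0.001]
contact_force: [0.2, -0.5, -2.3]
opening: 0.433
finger_force: 40.7
(array([ 0.1   , -0.381 , -0.0028]), array([0.001, 0.001, 0.   ])) 40.73813489405438
```

To row units: -0.23 m is -230, -0.184 m is -184.

```bash
echo '{"plan": [[12, -46, 0, 0, 0, 0], [24, -92, 0, 0, 0, 0], [36, -138, 0, 0, 0, 0], [48, -184, 0, 0, 0, 0], [60, -230, 0, 0, 0, 0]]}' > mv.in && python3 nudge.py mv.in
echo '{"plan": [[12, -45, 0, 0, 0, 0], [24, -90, 0, 0, 0, 0], [34, -130, 0, 0, 0, 0], [40, -151, 0, 0, 0, 0], [40, -151, 0, 0, 0, 0]]}' > mv.in && python3 nudge.py mv.in
echo '{"plan": [[0, 0, 0, 0, 0, 0], [0, 0, 0, 0, 0, 0], [0, 0, 0, 0, 0, 0]]}' > mv.in && python3 nudge.py mv.in
python3 - <<'E'
from h import *
print(delta((.4868,-.2616,.0465),np.pi/2),r.state()["finger_force"])
E
```

```text
t: 28.3
position: [0.524, -0.1119, 0.1449]
ee_rot: [-0.0, 1.0, 0.0, -0.002]
contact_force: [0.7, 0.3, -1.2]
opening: 0.44
finger_force: 40.8
t: 28.8
position: [0.4827, -0.2664, 0.1452]
ee_rot: [0.004, 1.0, -0.001, -0.002]
contact_force: [1.0, -0.4, -1.0]
opening: 0.436
finger_force: 40.7
t: 29.1
position: [0.4867, -0.2597, 0.1462]
ee_rot: [-0.002, 1.0, 0.001, -0.0]
contact_force: [0.3, 0.0, -0.5]
opening: 0.439
finger_force: 40.7
(array([-0.0002, -0.0021,  0.0997]), array([ 0.002, -0.001,  0.004])) 40.712533806217834
```

To row units: 0.099 m is 99, 0.098 m is 98.

```bash
echo '{"plan": [[0, -2, 35, 0, 0, 0], [0, -2, 65, 0, 0, 0], [0, -2, 88, 0, 0, 0], [0, -2, 98, 0, 0, 0], [0, -2, 99, 0, 0, 0]]}' > mv.in && python3 nudge.py mv.in
echo '{"plan": [[0, 0, 0, 0, 0, 0], [0, 0, 1, 0, 0, 0], [0, 0, 1, 0, 0, 0]]}' > mv.in && python3 nudge.py mv.in
echo '{"plan": [[0, 0, 0, 0, 0, 0], [0, 0, 0, 0, 0, 0], [0, 0, 0, 0, 0, 0], [0, 0, 0, 0, 0, 0]]}' > mv.in && python3 nudge.py mv.in 1.0
echo '{"plan": [[0, 0, -40, 0, 0, 0], [0, 0, -80, 0, 0, 0], [0, 0, -120, 0, 0, 0], [20, 30, -160, 0, 0, 0], [20, 60, -160, 0, 0, 0]]}' > mv.in && python3 nudge.py mv.in
echo '{"plan": [[0, 40, -20, 0, 0, 0], [0, 80, -40, 0, 0, 0], [0, 120, -40, 0, 0, 0], [0, 120, -40, 0, 0, 0], [0, 120, -40, 0, 0, 0]]}' > mv.in && python3 nudge.py mv.in
python3 - <<'E'
from h import *
c=r.get_calibration("wrist");i=r.camera("wrist");t=r.camera("top");cv2.imwrite("pics/end.png",i[:,:,::-1]);cv2.imwrite("pics/endtop.png",t[:,:,::-1])
print(r.state()["position"]);b=np.array([.4853,-.2616,0]);k=proj(c,[b+[0,0,.108],b+[0,0,.075],b+[0,0,.008],[.4083,-.2397,.076],[.68,.007,.182]]);print(k.round(1))
for p in k[:3]: print(i[int(p[1]),int(p[0])])
# brown/dark extents along columns at body height
hsv=cv2.cvtColor(i,cv2.COLOR_RGB2HSV);x,y=k[1].astype(int);print(hsv[y,max(0,x-40):x+41:4].tolist())
# shaker before/after in top view
a=cv2.imread("pics/top0.png")[:,:,::-1][125:165,225:262].astype(float);bb=t[125:165,225:262].astype(float);print("shaker diff",np.abs(a-bb).mean(), cv2.phaseCorrelate(a.mean(2),bb.mean(2)))
E
```

```text
t: 29.6
position: [0.4863, -0.2631, 0.0472]
ee_rot: [-0.001, 1.0, 0.0, -0.001]
contact_force: [-0.3, 0.1, -1.3]
opening: 0.441
finger_force: 40.0
t: 29.9
position: [0.4867, -0.2641, 0.0476]
ee_rot: [-0.0, 1.0, -0.0, 0.001]
contact_force: [-0.2, 0.4, -0.2]
opening: 0.437
finger_force: 40.0
t: 30.3
position: [0.4863, -0.264, 0.047]
ee_rot: [-0.0, 1.0, -0.0, 0.0]
contact_force: [-0.2, -0.2, 0.1]
opening: 1.0
finger_force: 0.0
t: 30.8
position: [0.4665, -0.2069, 0.2116]
ee_rot: [0.003, 1.0, -0.002, 0.004]
contact_force: [0.6, 0.3, -0.4]
opening: 1.007
finger_force: 0.0
t: 31.3
position: [0.466, -0.0831, 0.2469]
ee_rot: [-0.001, 1.0, -0.0, 0.0]
contact_force: [-0.2, -1.2, 0.2]
opening: 1.0
finger_force: 0.0
[ 0.46578714 -0.08528233  0.24674565]
[[ 47.9 188.8]
 [ 67.4 177.9]
 [ 97.4 161.1]
 [ 77.2  96.5]
 [356.3 435.4]]
[52 50 51]
[246 184 117]
[254 253 241]
[[120, 4, 57], [135, 9, 55], [120, 5, 54], [130, 14, 54], [0, 5, 48], [10, 19, 41], [150, 6, 40], [10, 13, 59], [20, 13, 59], [13, 138, 185], [16, 134, 246], [15, 132, 245], [15, 132, 246], [13, 145, 211], [12, 144, 205], [12, 142, 199], [12, 108, 153], [18, 52, 156], [19, 56, 160], [12, 108, 128], [10, 129, 123]]
shaker diff 8.769144144144144 ((-0.24980578082999116, -0.03854897343809327), 0.9555033375956498)
```

```bash
python3 - <<'E'
import cv2,numpy as np
i=cv2.imread("pics/end.png")
def asc(i,r0,r1,c0,c1,s):
    h=cv2.cvtColor(i,cv2.COLOR_BGR2HSV)
    for y in range(r0,r1,s):
        o=""
        for x in range(c0,c1,max(1,s//2)):
            H,S,V=map(int,h[y,x]); o+=("#" if V<28 else "." if V<75 and S<60 else "W" if S<60 and V>150 else "g" if S<70 else "o" if V>170 else "b" if V>90 else "d")
        print(f"{y:3d} {o}")
asc(i,50,235,0,150,4)
t=cv2.imread("pics/endtop.png");print();asc(t,196,280,305,370,2)
E
```

```text
50 ggggggggggggggggggggggggggggggggggggoooooooooooooboooogggggoooooooooooooooo
 54 ggggggggggggggggggggggggggggggggggg.ooooooooooooooooooobooooogWWgooooggoooo
 58 ggggggggggggggggggggggggggggggggggggoooooooooooooooooooobbooooboooooooooooo
 62 gggggggggggggggggggggggggggggggggggboooooooooooooooooooooooooooobboWggooooo
 66 gggggggggggggggggggggggggggggggggggoooooooooooooooooooooooooooooooooooooooo
 70 gggggggggggggggggggggggggggggggggg.ooooooooooooooooooooobbooooooooooooooooo
 74 gggggggggggggggggggggggggggggggggggoooooooobooooooooooooooooboooooooooooooo
 78 ggggggggggggggggggggggggggggggggWWWWWWWWWWboooooooWWWWWoooooooboooooooooooo
 82 gggggggggggggggggggggggggggggWWWWWWWWWWWWWWWWooWWWWWWWWWWWWoooooooooooooooo
 86 ggggggggggggggggggggggggggg.WWWWWWWWWWWWWWWWWWWWWWWWWWWWWWWWooooboooooooooo
 90 ggggggggggggggggggggggggg..gWWWWWWWWWWWWWWWWWWWWWWWWWWWWWWWWWoooobooooooooo
 94 ggggggggggggggggggggggg....WWWWWWWWWWWWWWWWWWWWWWWWWWWWWWWWWWooooooooooooob
 98 ggggggggggggggggggggggg.....WWWWWWWWWWWWWWWWWWWWWWWWWWWWWWWWWooooooooooooob
102 gggggggggggggggggggggg......WWWWWWWWWWWWWWWWWWWWWWWWWWWWW
[... 4899 characters left out ...]

260 ddddddg...bbooooooobbbbboooooooooooooooooob......................
262 dddddd...gboooooooooooooobbbbbooooooooooobd......................
264 dddddd...bboooooooooooooooooooobbbbbooooob.......................
266 dddddd....gbbbbbboooooooooooooooooobbbbobd.......................
268 ddddd............gbbbboboooooooooooooooob........................
270 ddddd...................gdbbbbooooooooobg........................
272 ddddd.........................gbbbbbooob.........................
274 dddd.............................................................
276 dddd.............................................................
278 dddd.............................................................
```

```bash
python3 - <<'E'
from h import *
T=r.get_calibration("top");b=np.array([.4853,-.2616,0])
print(proj(T,[b+[0,0,z] for z in(.108,.08,.04,.008)]).round(1)); print(proj(T,[[.4083,-.2397,.076],[.4083,-.2397,.008]]).round(1))
t=cv2.imread("pics/endtop.png");print(t[204:228:2,332:360:2].max(2))
# 3D: is the gripper camera's view consistent with a silhouette of an upright bottle? mask brown/label vs. predicted outline
i=cv2.imread("pics/end.png");c=r.get_calibration("wrist")
print(proj(c,[b+[0,0,z] for z in(.108,.09,.073,.04,.008)]).round(0)); print(i[140:200:4,30:120:5].max(2))
E
```

```text
[[347.8 214.9]
 [345.5 216.6]
 [342.5 218.8]
 [340.2 220.5]]
[[338.  245.9]
 [333.2 248.2]]
[[ 69  62  69  66  61  64  62  65  68  67  61  62  67  64]
 [184 155  65  64  64  71  65  60  52  61  57  54  52  44]
 [170 172 168 110  99  69  44  47  47  45  45  46  47  42]
 [123 123 124 120 116 117 108  94  80  48  45  43  44  49]
 [127 122 107  87  85 104 124 139  95  72  67  91  68  44]
 [123 101  81  84 102 133 143  84  49  48  47 108 118  96]
 [117  82  79  85 121 141 150  46  46  44  47  87 121  89]
 [102  81 130 130 126 146 150  86  44  44  60 113 121  65]
 [149 130 154 190 138 141 150 137  98 101 123 119 119  49]
 [139 132 145 196 170 134 133 137 139 126 111 119  99  43]
 [167 134 140 175 183 157 117 114 115  93 116 122  87  43]
 [205 122 136 143 148 152 122  89  84 133 178 176  67  57]]
[[ 51. 190.]
 [ 62. 184.]
 [ 71. 178.]
 [ 87. 169.]
 [100. 162.]]
[[ 88  89  93  89  89  89 139 254 255 254 254 209 220 221 229 255 254 253]
 [ 89  89  89  89  89  89 195 254 254 252 218 213 221 222 222 201 254 254]
 [ 87  89  86  89  89  86 247 254 254 184 124 126 176 209 220 217 197 254]
 [ 88  9
[... 192 characters left out ...]
219 255 255 249 230 204]
 [ 55  55  55  56  65 155 236 226 216 198 197 188 255 199 249 254 177 199]
 [ 55  55  55  56 147 158 235 240 240 208 205 179 254 219 254 246 154 115]
 [ 55  55  54  63 142 163 238 243 243 225 208 201 214 254 254 245 120 117]
 [ 56  55  55  41  45  54  54 238 246 245 209 205 173 153 162 141 122 121]
 [ 54  54  53  50  48  41  39 185 244 244 226 200 170 155 124 126 120 186]
 [ 55  54  53  53  53  46  40  56 211 243 226 217 222 127 121 127 186 188]
 [ 55  52  52  53  53  45  36  73 174 183 165 157 171 191 181 185 190 188]
 [ 55  53  52  53  53  44  36 152 164 133 120  56  56  57 150 185 193 193]
 [ 56  54  53  54  52  40  58  55  90  87  90  90  86  91  91  89  94 247]]
```

```bash
python3 -c "
from bench import r
print(r.close_job())"
```

```text
the job is handed in; nothing more can be done
None
```

I placed all five pieces upright and flat in their assigned pockets, in the order asked, and handed the job in at about 31 s, with the shaker unmoved; the last two (small jigger, tall bottle) were confirmed only by pixel measurement because my picture views had run out, and the matchbox measured about 56×40 mm, not 50×63.

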